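Unlock the spice basket deep in the pickling crock with the hook lifter and lift it out

ROBOT

A 6-joint arm with a two-finger parallel gripper is mounted at the origin on a cart in front of the work surface, level with it; the furniture and walls round the work are solid. World frame = base frame: x ahead of the robot, y to its left, z up, the work surface at z = 0. Lengths are in m, angles in rad, forces in N, time in s.
With the tool pointing down it reaches from about 0.275 to 0.75 m from the base axis. Payload 10.2 kg.
Tool frame: the origin (TCP) lies midway between the tips of the shut fingers; the grasp point (between the pads) lies 19 mm behind it; z points along the fingers, x is the direction in which the jaws open and shut, and the axes are right-handed (so a half turn about z gives the same grasp; the last joint's range is limited). The gripper opens to 85 mm and grips with 20 to 120 N. Pads are 22 mm wide; open, the fingers measure 114 mm over their backs; the gripper's body (76 mm by 85 mm) begins 54 mm behind the grasp point. The pads swing forward as they close: fully open they stand 13 mm farther back than shut.
Start: joints at [1.026, 0.313, 1.498, -0, 1.331, -0.223], TCP at [0.166, 0.498, 0.231] pointing down, gripper open.
Joint ranges: [-2.94, 2.94], [-0.97, 2.17], [0.19, 2.56], [-1.23, 4.37], [0.02, 3.11], [-2.88, 2.88]. Speed limits (rad/s): [2.39, 2.39, 3.01, 3.14, 3.14, 3.14].

INTERFACE

Orientations are given as [roll, pitch, yaw] about the fixed x, y, z axes, in that order (R = Rz(yaw) Ry(pitch) Rx(roll)).
In Python, from rig import state, camera, camera_model, job_done, boxes_of, cut_out, mark_of gives the robot as it stands. The module is installed in compiled form; this text tells all that it offers.
- The arm moves only by the tool carry_out, never from a script. Its arguments are lists of equal length, an entry for each row: "dp": the shift along the tool's x, y, z normalised to -1 to 1, where 1 is 8 cm, a list of three; "spin": the turn about the tool's z normalised to -1 to 1, where 1 is 0.5 rad; "hand": the gripper command: -1 is shut, 1 is fully open, values between are in proportion. A call has 1 to 12 rows; each row is the pose to reach, as a shift and turn from the pose commanded when the call began, along the tool's axes at that moment; what a row does not reach only later rows make up. A row lasts 1/8 s, in which the tool goes at most 62.5 mm and 10.7 degrees, less where a joint would pass 70% of its speed; a pose out of reach is approached as far as the arm can. A call with a number of a shift or a turn outside -1 to 1 is refused whole. A call with a gripper value outside its range is refused whole. The fingers move at their own pace and stop on an object; the grip force is fixed at half the most. Time passes only in rows, so rows that repeat a pose let the fingers close. It gives the time, the measured TCP pose, the force and the opening at its end, in the units of the state.
- state(): the state, without advancing time (a new reading comes with each control period).
- camera(name): name is "side" or "top"; returns the picture (400x640x3 uint8, red, green, blue); there is no depth.
- camera_model(name): a dict with "K" (3x3 intrinsics, pixels), "T" (4x4, takes a point from camera to world coordinates). Camera axes: x right, y up, looking along -z (the intrinsics and any distortion apply to the point x, -y, -z); pixel columns grow to the right and rows downward; lengths in m; the calibration is good to about 2 mm. A picture is of the moment at which its call begins. camera_model takes no time and is no camera call.
- job_done(): hands the job in, once; it reports no verdict.
Trained networks look in the newest picture that a camera, given by its name, has taken for a name from the list of things; names that differ only in an ending like _2 or _b are one class to them, and where a whole thing is asked for, a point or a joint stands for the part that bears it (a point fixed in the world has none). Each returns a list of dicts, best first, with "score" (0 to 1); they miss things now and then, are a little off and sometimes report something else, mostly with a low value. They report only what shows in the picture. A call takes as long as a camera call.
- boxes_of(target, camera): "at" ([x, y, z] in m, in the coordinates of the camera as it stood for that picture, good to about 4 mm: the middle of the surface that is visible of it).
- cut_out(target, camera): "pixels" (400x640 bool, what is visible of it).
- mark_of(target, camera): "at" ([x, y, z] in m, in the coordinates of the camera as it stood for that picture, good to about 4 mm: a listed point, or the origin of a listed thing).
The state is a dict: "time": time; "joints": joint angles; "joint_velocities": joint speeds; "joint_torque": joint torques, N m; "tool_pos": TCP position; "eef_rot": TCP orientation; "wrist_force": force on the tool from outside, world axes, zero at the start; "moment": the same for the moment, N m; "opening": finger opening in m.
Only numpy, scipy, OpenCV 4.12 (cv2) and the standard library are available. Lean on these libraries where they do the work, as an engineer would, in place of code of your own. Each camera call takes 0.05 s, during which the arm holds its last target. There are 200 camera calls.

TASK

The pickling crock has been drained: use the two-pronged hook lifter from its stand to fetch the spice basket hanging down inside it. Hook the basket's handle, turn it gently anticlockwise (seen from above) until you feel it come up against its stops, without forcing it, then lift it straight out and set it down gently and upright on the floor of the milky bowl, not touching it with the fingers. Hang the lifter back on its stand, and leave the crock, the bowl and the other things where they are.

Things in the scene. Friction and masses are not known exactly. Their poses are not given: they have to be found in the camera images.
- crock: Cream and brown stoneware crock, fixed, 150 mm tall, 120 across (129 at the rim, 161 over two small lug handles), open at the top with a straight round bore of 100; inner floor 10 above the bench. Origin: centre of its underside, z up.
- crock_ledge (a point): On the crock's axis, 40 mm above the bench: top of the ledge of a steel ring in the bore (clear hole 80). The basket's three ears rest on it, under three tabs with 4 of play, so a straight pull is blocked. The tabs and stops take 25 N at most, no more. Axes as the crock's.
- crock_lock (a point): On the crock's axis, 48 mm up, underside of the 5 thick tabs. The ring's angle is not measured: turned about +z (anticlockwise from above) by some 20 to 70 degrees the basket's ears leave the tabs, enter open gaps and meet rigid stops. At the stops, or up to 4 degrees before them, it lifts straight out.
- basket: Steel spice basket, 0.15 to 0.3 kg: closed perforated drum 72 mm across, 26 high, three flat ears (radius 46, 11 wide, 20 to 24 above the underside), rigid arch handle on top. Hangs upright in the crock, underside 20 above the bench, on the crock's axis within 1. Origin: centre of its underside; z up, y along the handle's bar.
- basket_bar (a point): Middle of the handle's level bar of 5 mm round wire, bar centre 58 above the basket's origin, straight for 42 along the basket's y, 45 clear between its two legs, 29 clear between bar and drum; axes as the basket's.
- lifter: Hook lifter, 178 mm tall, 0.16 kg, hanging upright on its stand: two J hooks of 5 wire at y = -15 and +15, joined by a crossbar at z = 40, on a 6 rod; at the top a flat dark wooden grip 28 (x) by 18 (y), z = 100 to 178, with a steel collar 24 across under it, z = 96 to 100. Origin: on the rod's axis, level with the lowest point of the hooks; z up.
- lifter_hook (a point): Bottom of the trough of the hooks, midway between them, 5 mm above the lifter's origin; axes as the lifter's. The hooks open upward: shanks at x = -6.5, free tips at x = +6.5 (wire centres; tip tops 9.5 above this point), trough 8 wide. They go under a bar by moving towards the lifter's +x; the bar then lies along its y, with about 5 degrees of play.
- lifter_grip (a point): Centre of the lifter's wooden grip, 139 mm above the lifter's origin; it can be taken from above with the fingers on the two faces 18 apart (along the lifter's y); axes as the lifter's.
- stand: Dark steel stand of the lifter, fixed, 129 mm high: round foot 90 across, post 46 to the -y side of the rod, on top a flat fork of two tines, slot 9 wide, open towards the stand's +y. Origin: on the bench under the rod's place; z up.
- stand_seat (a point): Rod's place in the fork, 125 mm above the bench: the collar's underside rests here on the tines, kept in by 4 high lips at the tine ends and towards the post. To leave, the lifter is raised 8 or more, then goes out 40 along the stand's +y; it comes back the same way. Axes as the stand's.
- bowl: Milky translucent plastic bowl, loose, 0.25 kg, 165 mm across the rim, 55 high, flat inner floor about 110 across, 3 above the bench. Origin: centre of its underside, z up.
- cup: White porcelain cup, loose, 88 by 110 by 61 mm, a bystander behind the work; origin under its centre.
- crock_lid: The crock's brown stoneware lid, loose, 121 mm across, 41 high with its knob, lying behind the work, a bystander; origin: centre of its underside.

How it is judged:
By the outcome, as a careful person would: the job done as asked, in the order asked, and still so for the second after the job is handed in, with the robot touching nothing.
It also fails if it takes over 72 s, if anything falls off the work surface, if the arm or the gripper's body presses on something with over 40 N, if the wrist force passes 120 N, or if a joint passes its speed limit or range.

## Working session

There is one attempt and no reset: what is moved stays moved. The work goes in short steps, Python scripts to look and compute and a tool call to move; the robot and the scene stay as the last step left them, time stands still between calls to the robot, and variables do not carry over. Pictures are saved under pics/ and viewed, about 8 in all and at most 12, crops included, and the job is handed in when it is done.

Besides the shell and the picture viewer there is one more tool, called after "Request:" in YAML: its name, and indented under it one key for each argument. carry_out: Moves the arm, as the interface text tells. Scaled input: -1 to 1 covers 8 cm each way for a shift and 0.5 rad each way for a turn. Its arguments: {"type":"object","properties":{"dp":{"type":"array"},"spin":{"type":"array"},"hand":{"type":"array"}},"required":["dp","spin","hand"]}

```bash
mkdir -p pics
cat > h.py <<'E'
import numpy as np, cv2
from rig import *
from scipy.spatial.transform import Rotation as R
def w(cam,p):
    T=np.array(camera_model(cam)["T"]); return T[:3,:3]@np.array(p)+T[:3,3]
def proj(cam,P):
    m=camera_model(cam);T=np.array(m["T"]);p=T[:3,:3].T@(np.array(P)-T[:3,3]);q=np.array(m["K"])@[p[0],-p[1],-p[2]];return q[:2]/q[2]
def ray(cam,u,v,z):
    m=camera_model(cam);T=np.array(m["T"]);d=np.linalg.inv(np.array(m["K"]))@[u,v,1];d=T[:3,:3]@[d[0],-d[1],-d[2]];o=T[:3,3];return o+d*(z-o[2])/d[2]
def save(n,im): cv2.imwrite("pics/"+n+".png",im[:,:,::-1])
E
python3 - <<'E'
from h import *
np.set_printoptions(precision=4,suppress=True)
for c in("side","top"):
    save(c+"0",camera(c)); m=camera_model(c); print(c,m["K"],m["T"],[k for k in m])
    for t in "crock crock_ledge basket basket_bar lifter lifter_hook lifter_grip stand stand_seat bowl cup crock_lid".split():
        print(t,[(np.round(w(c,d["at"]),4),round(d["score"],2)) for d in mark_of(t,c)[:2]])
s=state();print(s["time"],s["tool_pos"],s["eef_rot"],s["wrist_force"])
a=cv2.imread("pics/side0.png");b=cv2.imread("pics/top0.png")
E
```

```text
side [[517.0745   0.     329.1294]
 [  0.     517.0745 206.766 ]
 [  0.       0.       1.    ]] [[ 0.9846  0.1145 -0.1321  0.3218]
 [-0.1741  0.577  -0.7979 -1.1341]
 [-0.0151  0.8087  0.5881  0.9848]
 [ 0.      0.      0.      1.    ]] ['K', 'T']
crock [(array([0.4598, 0.1072, 0.0032]), 0.85)]
crock_ledge [(array([0.429 , 0.2939, 0.0036]), 0.6), (array([0.4656, 0.1059, 0.036 ]), 0.58)]
basket []
basket_bar []
lifter []
lifter_hook [(array([ 0.384 , -0.2259,  0.0367]), 0.96)]
lifter_grip [(array([ 0.3834, -0.2239,  0.1721]), 0.74), (array([ 0.3791, -0.2267,  0.0312]), 0.44)]
stand [(array([ 0.3813, -0.2237,  0.0018]), 0.79)]
stand_seat [(array([ 0.3847, -0.224 ,  0.1267]), 0.83)]
bowl [(array([0.4283, 0.295 , 0.0019]), 0.72)]
cup [(array([0.6135, 0.2502, 0.    ]), 0.55)]
crock_lid [(array([ 0.6793,  0.0478, -0.0037]), 0.97)]
top [[448.3717   0.     305.9902]
 [  0.     448.3717 199.83  ]
 [  0.       0.       1.    ]] [[ 0.0232  0.9939 -0.1079  0.408 ]
 [-0.9996  0.0247  0.0126  0.0331]
 [ 0.0152  0.1075  0.9941  1.2997]
 [ 0.      0.      0.      1.    ]] ['K', 'T']
crock [(array([0
[... 208 characters left out ...]
[ 0.3841, -0.2258,  0.0316]), 0.67), (array([ 0.6188,  0.2558, -0.0019]), 0.38)]
lifter_hook [(array([0.4606, 0.1068, 0.0046]), 0.56), (array([ 0.3892, -0.229 ,  0.0337]), 0.46)]
lifter_grip [(array([ 0.3864, -0.2268,  0.1698]), 0.45)]
stand [(array([0.4624, 0.105 , 0.0759]), 0.74), (array([ 0.3849, -0.2298, -0.0004]), 0.66)]
stand_seat [(array([ 0.3831, -0.2254,  0.1266]), 0.68)]
bowl [(array([ 0.4356,  0.2959, -0.0028]), 0.65)]
cup [(array([ 0.6171,  0.2508, -0.0041]), 0.83), (array([ 0.3841, -0.2286,  0.0316]), 0.51)]
crock_lid [(array([ 0.6751,  0.0489, -0.0028]), 0.96), (array([ 0.4349,  0.297 , -0.0013]), 0.7)]
1.3 [0.166  0.498  0.2313] [3.1416 0.     1.249 ] [-0.4071  0.5624 -0.464 ]
```

View pics/side0.png

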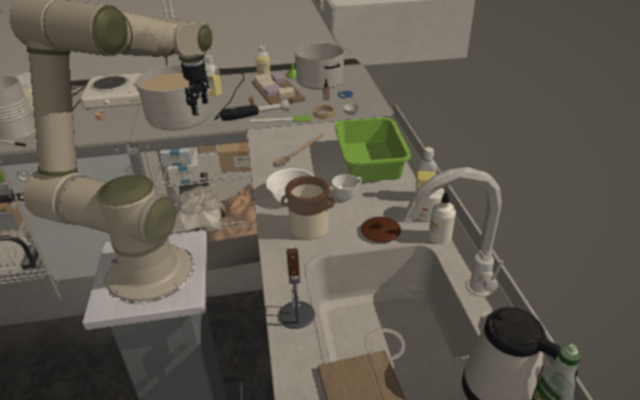

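View pics/top0.png

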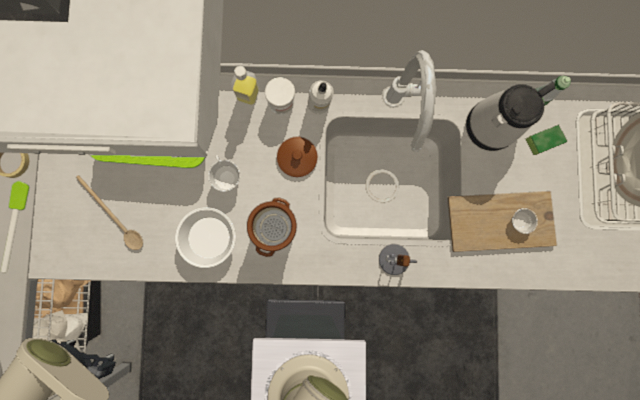

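Run:
```python
import cv2,numpy as np
t=cv2.imread("pics/top0.png");s=cv2.imread("pics/side0.png")
f=lambda a,u,v,r:cv2.resize(a[v-r:v+r,u-r:u+r],(390,390),interpolation=cv2.INTER_CUBIC)
a=np.hstack([f(t,271,227,28),f(t,400,260,28)]);
b=f(s,293,285,42)
cv2.imwrite("pics/z1.png",a);cv2.imwrite("pics/z2.png",b)
```

```text
(no output)
```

View pics/z1.png

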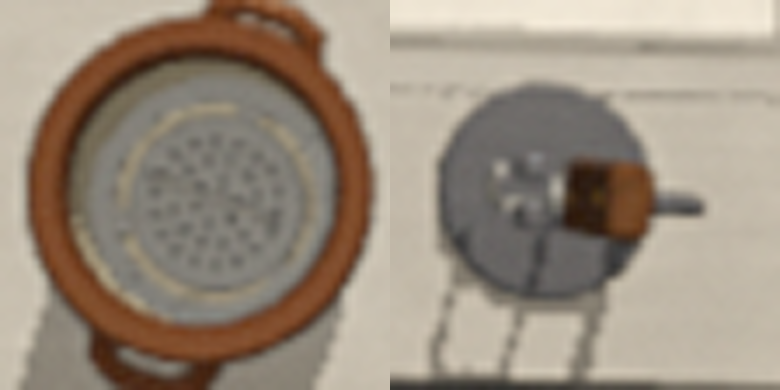

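View pics/z2.png

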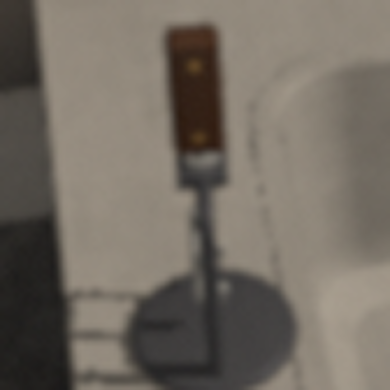

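Run:
```python
from h import *
t=np.mean([camera("top").astype(float) for _ in range(8)],0).clip(0,255).astype(np.uint8)
s=camera("side")
np.save("t.npy",t)
def f(a,u,v,r,g=True):
    c=cv2.resize(a[v-r:v+r,u-r:u+r],(390,390),interpolation=cv2.INTER_LANCZOS4)
    l=cv2.cvtColor(c,cv2.COLOR_RGB2GRAY); return cv2.cvtColor(cv2.createCLAHE(4,(3,3)).apply(l),cv2.COLOR_GRAY2RGB)
save("z3",np.hstack([f(t,271,227,16),f(t,400,261,20)]))
print(ray("top",414.4,261.2,.127), proj("top",[.385,-.225,.127]),proj("top",[.463,.1065,.078]))
for c in("top","side"):
  for n in("lifter_grip","basket_bar","stand"):
    for d in cut_out(n,c)[:1]:
        p=np.argwhere(d["pixels"])[:,::-1].astype(np.float32); print(c,n,d["score"],len(p),p.min(0),p.max(0),cv2.minAreaRect(p))
```

```text
[ 0.38163293 -0.26752232  0.127     ] [398.10760656 259.51899091] [272.65899543 227.34922296]
top lifter_grip 0.71 196 [385. 254.] [409. 265.] ((397.0, 259.5), (11.0, 24.0), 90.0)
top basket_bar 0.51 1727 [245. 196.] [296. 256.] ((271.50006103515625, 225.50001525878906), (52.32398986816406, 50.535133361816406), 63.43495178222656)
top stand 0.76 636 [378. 244.] [415. 274.] ((393.336181640625, 258.7154846191406), (31.475006103515625, 30.59417724609375), 49.76364517211914)
side lifter_grip 0.58 363 [287. 248.] [299. 305.] ((293.0, 276.5), (57.0, 12.0), 90.0)
```

View pics/z3.png

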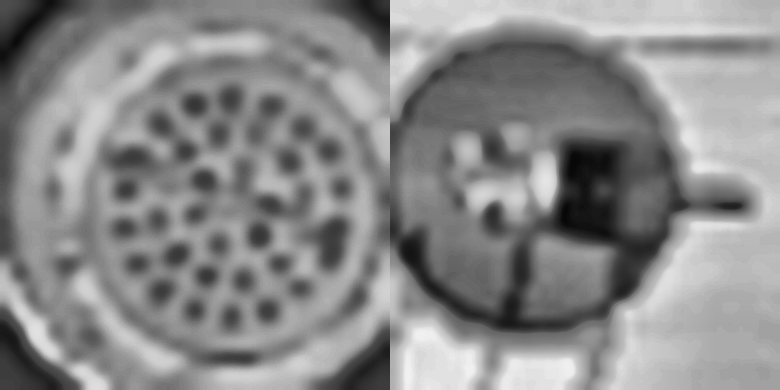

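Run:
```python
from h import *
t=np.load("t.npy").astype(float)
# residual vs 60-degree rotational symmetry (holes 6/12/18), centre from drum-top projection, refined
c=cv2.resize(t[211:243,255:287],None,fx=18,fy=18,interpolation=cv2.INTER_CUBIC)
g=c.mean(2)
best=None
for cx in np.arange(320,375,3):
  for cy in np.arange(285,330,3):
    e=0;rs=[]
    for k in range(6):
        M=cv2.getRotationMatrix2D((cx,cy),60*k,1);rs.append(cv2.warpAffine(g,M,g.shape[::-1])[max(0,int(cy)-190):int(cy)+190,max(0,int(cx)-190):int(cx)+190])
    e=np.var(np.array(rs),0).mean()
    if best is None or e<best[0]: best=(e,cx,cy)
e,cx,cy=best;print(best)
rs=[cv2.warpAffine(g,cv2.getRotationMatrix2D((cx,cy),60*k,1),g.shape[::-1]) for k in range(6)]
r=g-np.median(rs,0)
n=lambda a:((a-np.percentile(a,2))/(np.percentile(a,98)-np.percentile(a,2))*255).clip(0,255)
v=np.hstack([np.stack([n(g[40:540,90:580])]*3,2),np.stack([(128+r[40:540,90:580]*3).clip(0,255)]*3,2)])
save("z4",cv2.resize(v,(800,408)).astype(np.uint8))
```

```text
Traceback (most recent call last):
TypeError: Can't parse 'center'. Sequence item with index 0 has a wrong type
```

Run:
```python
from h import *
t=np.load("t.npy").astype(float)
c=cv2.resize(t[211:243,255:287],None,fx=18,fy=18,interpolation=cv2.INTER_CUBIC)
g=c.mean(2)
rot=lambda cx,cy:np.array([cv2.warpAffine(g,cv2.getRotationMatrix2D((float(cx),float(cy)),60*k,1),g.shape[::-1]) for k in range(6)])
yy,xx=np.mgrid[:576,:576]
best=min((np.var(rot(cx,cy),0)[(xx-cx)**2+(yy-cy)**2<180**2].mean(),cx,cy) for cx in range(325,372,4) for cy in range(285,332,4))
print(best);_,cx,cy=best
r=g-np.median(rot(cx,cy),0)
n=lambda a:((a-np.percentile(a,2))/(np.percentile(a,98)-np.percentile(a,2))*255).clip(0,255)
sl=np.s_[cy-220:cy+220,cx-220:cx+220]
v=np.hstack([n(g[sl]),(128+r[sl]*3).clip(0,255)])
cv2.imwrite("pics/z4.png",cv2.resize(v,(800,400)).astype(np.uint8))
```

```text
(np.float64(15.636748252416306), 341, 309)
```

View pics/z4.png

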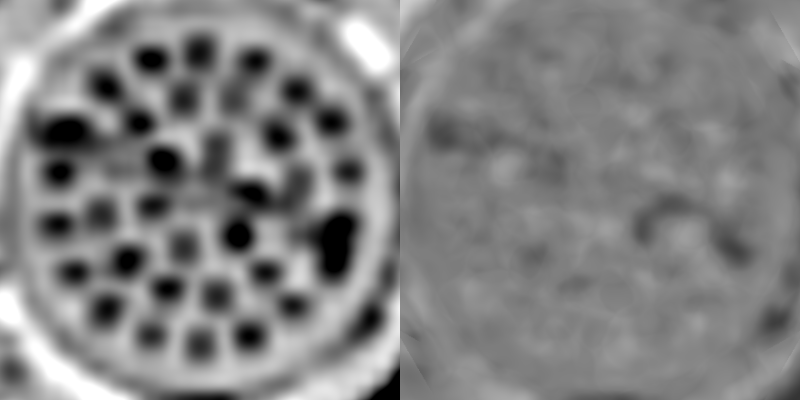

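Run:
```python
from h import *
t=np.load("t.npy")
u0,v0,r,k=378,242,20,19.5
def crop(): return cv2.resize(t[v0:v0+40,u0:u0+44],None,fx=9,fy=9,interpolation=cv2.INTER_CUBIC)
O=np.array([.3840,-.2252])
out=[]
for psi in (0,-6):
    a=np.radians(psi);X=np.array([np.cos(a),np.sin(a)]);Y=np.array([-X[1],X[0]])
    im=crop().copy()
    P=lambda x,y,z:tuple(np.round((proj("top",[*(O+x*X+y*Y),z])-[u0-.5,v0-.5])*9).astype(int).tolist())
    for z in(.129,.207): cv2.polylines(im,[np.array([P(x,y,z) for x,y in((.014,.009),(-.014,.009),(-.014,-.009),(.014,-.009))])],True,(0,255,0),1)
    cv2.line(im,P(0,0,.129),P(0,-.046,.129),(255,0,0),1); cv2.line(im,P(0,-.046,0),P(0,-.046,.129),(255,255,0),1)
    cv2.circle(im,P(0,0,0),int(.045*345*9),(0,0,255),1)
    for y in(-.015,.015):cv2.circle(im,P(.0065,y,.0435),4,(255,0,255),1)
    out.append(im)
save("z5",np.hstack(out))
print(ray("top",273.5,226.8,.078))
# rim circle fit of crock: brown
h=cv2.cvtColor(t,cv2.COLOR_RGB2HSV);s=h[195:262,238:304]
m=((s[...,1]>110)&((s[...,0]<14))).astype(np.uint8);m=cv2.morphologyEx(m,cv2.MORPH_OPEN,np.ones((5,5)))
cn=max(cv2.findContours(m,cv2.RETR_CCOMP,cv2.CHAIN_APPROX_NONE)[0],key=len)
fi=[cv2.fitEllipse(c) for c in cv2.findContours(m,cv2.RETR_CCOMP,cv2.CHAIN_APPROX_NONE)[0] if len(c)>50]
for f in fi: print(f, ray("top",238+f[0][0],195+f[0][1],.150))
```

```text
[0.46454673 0.10426185 0.078     ]
((34.991737365722656, 12.04987907409668), (11.346941947937012, 29.753068923950195), 90.41233825683594) [0.51192036 0.10294366 0.15      ]
```

View pics/z5.png

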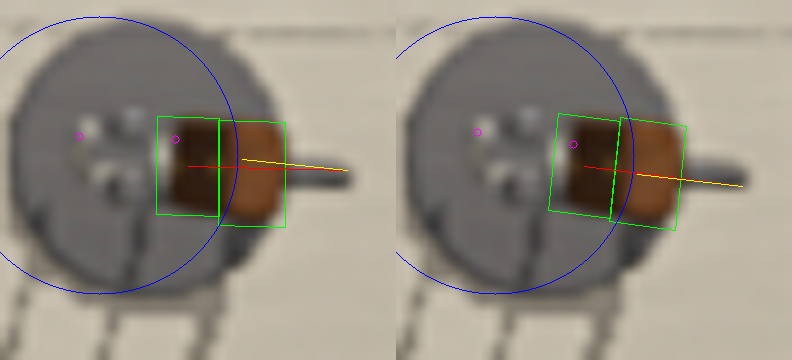

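Request:
carry_out:
  dp:
    - [-0.3,0.21,0]
    - [-0.65,0.46,0]
    - [-0.967,0.684,0]
  spin: [0,0,0]
  hand: [1,1,1]

```text
time: 2.42
tool_pos: [0.1937, 0.4064, 0.2313]
eef_rot: [3.142, -0.0, 1.249]
wrist_force: [-0.1, 0.1, -0.8]
opening: 0.0854
```

Request:
carry_out:
  dp:
    - [-0.48,0.34,0]
    - [-0.967,0.684,0]
  spin: [0,0]
  hand: [1,1]

```text
time: 2.68
tool_pos: [0.2211, 0.3154, 0.2313]
eef_rot: [3.141, -0.0, 1.25]
wrist_force: [1.8, 0.6, 0.9]
opening: 0.0856
```

Request:
carry_out:
  dp:
    - [-0.48,0.34,0]
    - [-0.967,0.684,0]
  spin: [0,0]
  hand: [1,1]

```text
time: 2.92
tool_pos: [0.2485, 0.2246, 0.2314]
eef_rot: [3.141, -0.0, 1.25]
wrist_force: [1.2, -0.1, -0.8]
opening: 0.0857
```

Request:
carry_out:
  dp:
    - [-0.48,0.34,0]
    - [-0.967,0.684,0]
  spin: [0,0]
  hand: [1,1]

```text
time: 3.18
tool_pos: [0.276, 0.1339, 0.2315]
eef_rot: [3.141, -0.0, 1.249]
wrist_force: [1.2, 0.5, 0.2]
opening: 0.0853
```

Request:
carry_out:
  dp:
    - [-0.48,0.34,0]
    - [-0.967,0.684,0]
  spin: [0,0]
  hand: [1,1]

```text
time: 3.42
tool_pos: [0.3035, 0.0431, 0.2316]
eef_rot: [3.14, -0.0, 1.249]
wrist_force: [1.0, 0.2, 0.4]
opening: 0.0852
```

Request:
carry_out:
  dp:
    - [-0.48,0.34,0]
    - [-0.967,0.684,0]
  spin: [0,0]
  hand: [1,1]

```text
time: 3.68
tool_pos: [0.3309, -0.0478, 0.2316]
eef_rot: [3.141, 0.0, 1.248]
wrist_force: [0.6, 0.8, 0.3]
opening: 0.0852
```

Request:
carry_out:
  dp:
    - [-0.48,0.34,0]
    - [-0.967,0.684,0]
  spin: [0,0]
  hand: [1,1]

```text
time: 3.92
tool_pos: [0.3584, -0.1385, 0.2315]
eef_rot: [3.141, 0.0, 1.248]
wrist_force: [0.6, 1.1, 0.5]
opening: 0.0854
```

Request:
carry_out:
  dp:
    - [-0.48,0.34,0]
    - [-0.967,0.684,0]
    - [-0.967,0.684,0]
  spin: [-0.25,-0.52,-0.52]
  hand: [1,1,1]

```text
time: 4.3
tool_pos: [0.3858, -0.2297, 0.2308]
eef_rot: [-3.141, -0.0, 1.507]
wrist_force: [-0.5, 1.0, -0.3]
opening: 0.0855
```

Run:
```python
from h import *
s=camera("side");a=s[215:335,250:345]
im=cv2.resize(a,None,fx=6,fy=6,interpolation=cv2.INTER_CUBIC)[:600]
for z in(.129,.207):
  p=(proj("side",[.3858,-.2285,z])-[249.5,214.5])*6;cv2.circle(im,tuple(int(q) for q in p),4,(0,255,0),-1)
p=(proj("side",[.3858,-.2297,.231])-[249.5,214.5])*6;cv2.circle(im,tuple(int(q) for q in p),4,(255,0,0),-1)
save("z6",im)
for n in("lifter_grip","stand_seat","lifter_hook"):
  print(n,[(np.round(w("side",d["at"]),4),round(d["score"],2)) for d in mark_of(n,"side")[:2]])
```

```text
lifter_grip [(array([ 0.3847, -0.2236,  0.1699]), 0.93)]
stand_seat [(array([ 0.383 , -0.2224,  0.13  ]), 0.92)]
lifter_hook [(array([ 0.3805, -0.2246,  0.0341]), 0.6), (array([0.4609, 0.1102, 0.0019]), 0.18)]
```

View pics/z6.png

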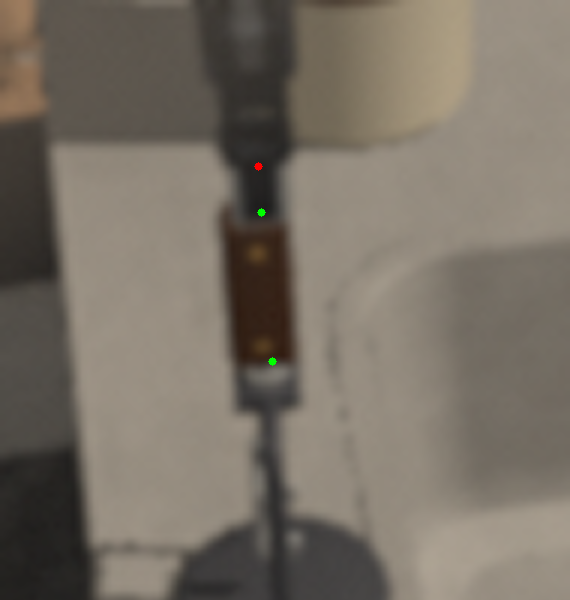

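Run:
```python
from h import *
f=lambda P:(proj("side",P)-[249.5,214.5])*6
print("near finger tip",f([.3835,-.274,.244]),"far",f([.388,-.185,.244]))
for x in(.380,.383,.386): print(x,[np.round(f([x,y-.009,z])) for y in(-.224,-.2285) for z in(.129,.207)], np.round(f([x,-.2265,.1])))
```

```text
near finger tip [264.01335465 216.31780373] far [248.17983917  66.75595401]
0.38 [array([259., 371.]), array([247., 222.]), array([260., 379.]), array([249., 229.])] [261. 412.]
0.383 [array([267., 370.]), array([255., 221.]), array([268., 378.]), array([257., 228.])] [269. 411.]
0.386 [array([274., 369.]), array([263., 220.]), array([275., 377.]), array([265., 227.])] [276. 410.]
```

Request:
carry_out:
  dp:
    - [0.045,-0.025,0.4]
    - [0.045,-0.025,0.75]
    - [0.045,-0.025,0.97]
    - [0.045,-0.025,0.97]
    - [0.045,-0.025,0.97]
    - [0.045,-0.025,0.97]
  spin: [0,0,0,0,0,0]
  hand: [1,1,1,0.2,-0.2,-0.35]

```text
time: 5.25
tool_pos: [0.3841, -0.2239, 0.1545]
eef_rot: [3.14, 0.001, 1.509]
wrist_force: [1.1, -0.4, 0.5]
opening: 0.032
```

Request:
carry_out:
  dp:
    - [0,0,0]
    - [0,0,0]
    - [0,0,0]
    - [0,0,0]
    - [0,0,0]
  spin: [0,0,0,0,0]
  hand: [-0.5,-0.6,-1,-1,-1]

```text
time: 5.88
tool_pos: [0.384, -0.2241, 0.1542]
eef_rot: [3.141, 0.001, 1.509]
wrist_force: [-0.8, -0.8, 5.9]
opening: 0.0172
```

Request:
carry_out:
  dp:
    - [0,0,-0.08]
    - [0,0,-0.16]
    - [0,0,-0.16]
  spin: [0,0,0]
  hand: [-1,-1,-1]

```text
time: 6.25
tool_pos: [0.384, -0.2239, 0.1669]
eef_rot: [3.141, 0.0, 1.509]
wrist_force: [-0.7, -0.4, -2.1]
opening: 0.0176
```

Request:
carry_out:
  dp:
    - [0.1,0,0]
    - [0.25,0,0]
  spin: [0,0]
  hand: [-1,-1]

```text
time: 6.5
tool_pos: [0.385, -0.203, 0.1663]
eef_rot: [-3.141, -0.0, 1.509]
wrist_force: [0.6, -0.4, -1.4]
opening: 0.0174
```

Request:
carry_out:
  dp:
    - [0.2,0,0]
    - [0.4,0,0]
    - [0.6,0,0]
    - [0.6,0,0]
  spin: [0,0,0,0]
  hand: [-1,-1,-1,-1]

```text
time: 7.0
tool_pos: [0.3881, -0.1548, 0.1666]
eef_rot: [3.142, 0.0, 1.511]
wrist_force: [0.2, -0.9, -2.4]
opening: 0.0172
```

Request:
carry_out:
  dp:
    - [0,0,-0.5]
    - [0,0,-1]
    - [0,0,-1]
  spin: [0,0,0]
  hand: [-1,-1,-1]

```text
time: 7.38
tool_pos: [0.389, -0.1569, 0.2488]
eef_rot: [3.137, 0.003, 1.509]
wrist_force: [-0.3, 0.4, -1.9]
opening: 0.0173
```

Request:
carry_out:
  dp:
    - [0,0,-0.5]
    - [0,0,-0.8]
    - [0,0,-0.8]
  spin: [0,0,0]
  hand: [-1,-1,-1]

```text
time: 7.75
tool_pos: [0.3883, -0.1563, 0.3104]
eef_rot: [3.141, 0.001, 1.509]
wrist_force: [-0.2, 0.2, -2.0]
opening: 0.0174
```

Request:
carry_out:
  dp:
    - [0.3,0.05,0]
    - [0.6,0.1,0]
    - [0.844,0.144,0]
  spin: [0,0,0]
  hand: [-1,-1,-1]

```text
time: 8.12
tool_pos: [0.4034, -0.0883, 0.3083]
eef_rot: [-3.139, -0.001, 1.509]
wrist_force: [-0.1, -0.6, -1.5]
opening: 0.0169
```

Request:
carry_out:
  dp:
    - [0.42,0.072,0]
    - [0.844,0.144,0]
  spin: [0,0]
  hand: [-1,-1]

```text
time: 8.38
tool_pos: [0.4191, -0.0216, 0.3083]
eef_rot: [-3.139, -0.001, 1.508]
wrist_force: [0.5, -1.1, -1.9]
opening: 0.0174
```

Request:
carry_out:
  dp:
    - [0.42,0.072,0]
    - [0.844,0.144,0]
  spin: [0,0]
  hand: [-1,-1]

```text
time: 8.62
tool_pos: [0.4348, 0.0452, 0.3083]
eef_rot: [-3.138, -0.0, 1.509]
wrist_force: [0.0, 0.1, -1.2]
opening: 0.0172
```

Request:
carry_out:
  dp:
    - [0.3,0.05,0]
    - [0.6,0.1,0]
    - [0.844,0.144,0]
    - [0.844,0.144,0]
  spin: [0.2,0.4,0.592,0.592]
  hand: [-1,-1,-1,-1]

```text
time: 9.12
tool_pos: [0.4504, 0.1114, 0.3084]
eef_rot: [-3.138, 0.001, 1.215]
wrist_force: [-0.5, -1.0, -1.8]
opening: 0.0174
```

Run:
```python
from h import *
s=state();print(s["tool_pos"],s["eef_rot"],s["wrist_force"],s["moment"])
for c in("side","top"):
  im=camera(c);save(c+"1",im)
  for n in("lifter_grip","lifter_hook","crock","lifter"):
    print(c,n,[(np.round(w(c,d["at"]),4),round(d["score"],2)) for d in mark_of(n,c)[:2]])
im=cv2.imread("pics/side1.png");p=proj("side",[.46,.106,.17]).astype(int);print(p)
u,v=p[0]-45,p[1]-50
cv2.imwrite("pics/z7.png",cv2.resize(im[v:v+100,u:u+90],None,fx=6,fy=6,interpolation=cv2.INTER_CUBIC));print(u,v)
```

```text
[0.45036233 0.11144645 0.3083522 ] [-3.13846652e+00  1.17956694e-03  1.21503188e+00] [-0.54730564 -0.95824516 -1.84166479] [ 0.00381226 -0.02261314  0.03648855]
side lifter_grip [(array([0.4507, 0.1162, 0.327 ]), 0.58)]
side lifter_hook [(array([0.4501, 0.1107, 0.186 ]), 0.77)]
side crock [(array([0.4617, 0.1062, 0.0016]), 0.67), (array([0.4424, 0.1112, 0.1828]), 0.36)]
side lifter [(array([0.4458, 0.1129, 0.1835]), 0.55)]
top lifter_grip []
top lifter_hook []
top crock [(array([ 0.3835, -0.2255,  0.1226]), 0.31)]
top lifter []
[305 181]
260 131
```

View pics/z7.png

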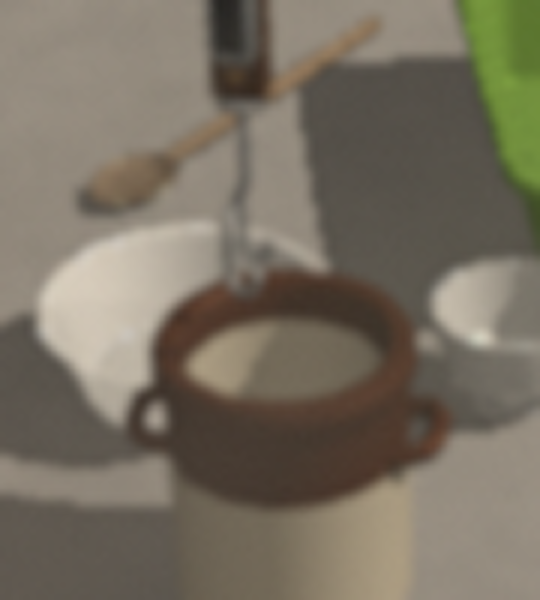

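Run:
```python
from h import *
f=lambda P:np.round((proj("side",P)-[259.5,130.5])*6,1)
for P in([.463,.1055,.15],[.464,.1055,.15],[.463,.1055,.06]):
    c=np.array(P); pts=np.array([f(c+[.0645*np.cos(a),.0645*np.sin(a),0]) for a in np.linspace(0,6.28,60)]);print(P,f(P),pts.min(0),pts.max(0))
print("collar",f([.4504,.1114,.281]),"rod",f([.4504,.1114,.25]),"org",f([.4504,.1114,.185]))
c=np.array([.463,.1055,.0]);a=np.linspace(0,6.28,60);p=np.array([f(c+[.06*np.cos(t),.06*np.sin(t),.07]) for t in a]);print(p.min(0),p.max(0))
X=np.array([.937,-.35,0]);Y=np.array([.35,.937,0]);o=np.array([.4504,.1114,.1875])
for y in(-.015,.015): print([f(o+X*x+Y*y+[0,0,z]) for x,z in((-.0065,.0375),(-.0065,.0065),(0,0),(.0065,.012))])
```

```text
[0.463, 0.1055, 0.15] [284.8 340.9] [151.2 268.9] [418.2 418. ]
[0.464, 0.1055, 0.15] [286.8 340.7] [153.3 268.7] [420.2 417.8]
[0.463, 0.1055, 0.06] [292.  490.4] [163.1 416. ] [420.9 570. ]
collar [244.3  99.9] rod [247.5 158.3] org [253.9 276.2]
[170.8 405.1] [411.5 547.9]
[array([229.2, 219.8]), array([232.5, 275.9]), array([246.6, 288.6]), array([258.9, 268.4])]
[array([243.7, 186.9]), array([246.9, 242.5]), array([260.7, 255.1]), array([272.8, 235. ])]
```

Request:
carry_out:
  dp:
    - [0,-0.04,0.2]
    - [0,-0.04,0.4]
    - [0,-0.04,0.6]
    - [0,-0.04,0.8]
    - [0,-0.04,0.8]
  spin: [0,0,0,0,0]
  hand: [-1,-1,-1,-1,-1]

```text
time: 10.25
tool_pos: [0.4473, 0.1118, 0.2458]
eef_rot: [-3.14, 0.001, 1.213]
wrist_force: [0.0, 0.0, -0.5]
opening: 0.0172
```

Request:
carry_out:
  dp:
    - [0,0,0.2]
    - [0,0,0.4]
    - [0,0,0.6]
    - [0,0,0.75]
    - [0,0,0.83]
    - [0,0,0.83]
  spin: [0,0,0,0,0,0]
  hand: [-1,-1,-1,-1,-1,-1]

```text
time: 11.0
tool_pos: [0.4478, 0.1119, 0.1802]
eef_rot: [-3.142, 0.0, 1.213]
wrist_force: [0.2, 0.0, -1.6]
opening: 0.0177
```

Request:
carry_out:
  dp:
    - [0,0.04,0.02]
    - [0,0.09,0.02]
    - [0,0.14,0.02]
    - [0,0.175,0.02]
    - [0,0.175,0.02]
  spin: [0,0,0,0,0]
  hand: [-1,-1,-1,-1,-1]

```text
time: 11.62
tool_pos: [0.461, 0.1069, 0.1785]
eef_rot: [-3.142, 0.0, 1.213]
wrist_force: [0.1, -0.0, 0.0]
opening: 0.0176
```

Request:
carry_out:
  dp:
    - [0,0.0125,0]
    - [0,0.025,0]
    - [0,0.025,0]
  spin: [0,0,0]
  hand: [-1,-1,-1]

```text
time: 12.0
tool_pos: [0.4627, 0.1063, 0.1785]
eef_rot: [3.142, 0.0, 1.213]
wrist_force: [0.1, -0.1, -1.6]
opening: 0.0171
```

Request:
carry_out:
  dp:
    - [0,0.0125,0]
    - [0,0.0125,0]
  spin: [0,0]
  hand: [-1,-1]

```text
time: 12.25
tool_pos: [0.4637, 0.106, 0.1785]
eef_rot: [3.142, -0.0, 1.213]
wrist_force: [-0.7, 0.5, -1.6]
opening: 0.0176
```

Request:
carry_out:
  dp:
    - [0,0.0125,0]
    - [0,0.0125,0]
  spin: [0,0]
  hand: [-1,-1]

```text
time: 12.5
tool_pos: [0.4644, 0.1057, 0.1784]
eef_rot: [-3.141, 0.0, 1.213]
wrist_force: [-1.0, -0.2, -0.5]
opening: 0.0175
```

Request:
carry_out:
  dp:
    - [0,0.0125,0]
    - [0,0.0125,0]
  spin: [0,0]
  hand: [-1,-1]

```text
time: 12.75
tool_pos: [0.4655, 0.1053, 0.1785]
eef_rot: [-3.141, 0.0, 1.213]
wrist_force: [-0.8, 1.1, -0.9]
opening: 0.0173
```

Request:
carry_out:
  dp:
    - [0,0.0125,0]
    - [0,0.0125,0]
  spin: [0,0]
  hand: [-1,-1]

```text
time: 13.0
tool_pos: [0.4665, 0.1049, 0.1785]
eef_rot: [3.142, 0.0, 1.213]
wrist_force: [-1.6, -0.0, -2.2]
opening: 0.0171
```

Request:
carry_out:
  dp:
    - [0,0.0125,0]
    - [0,0.0125,0]
  spin: [0,0]
  hand: [-1,-1]

```text
time: 13.25
tool_pos: [0.4674, 0.1045, 0.1785]
eef_rot: [-3.142, 0.0, 1.213]
wrist_force: [-0.2, 0.0, -2.1]
opening: 0.0175
```

Run:
```python
from h import *
for i in range(3):
  s=state();print(s["tool_pos"],s["eef_rot"],s["wrist_force"],s["moment"]);camera("top")
```

```text
[0.46742471 0.10454348 0.17847841] [-3.14155306e+00  5.58052669e-06  1.21296872e+00] [-0.19935413  0.00266281 -2.12265772] [ 0.1419231   0.25657669 -0.00090505]
[0.46740906 0.10456416 0.17849757] [ 3.14155348e+00 -2.14255295e-05  1.21295888e+00] [-9.13024956e-01  1.01388008e-03 -1.76528131e+00] [0.17604468 0.22911744 0.0411244 ]
[0.46739225 0.10457973 0.17850317] [ 3.14154600e+00 -2.55708960e-05  1.21300606e+00] [-0.21119004  0.05513064 -1.4117498 ] [0.09197689 0.19631343 0.01229298]
```

Request:
carry_out:
  dp:
    - [0,-0.02,0]
    - [0,-0.02,-0.06]
    - [0,-0.02,-0.12]
    - [0,-0.02,-0.17]
    - [0,-0.02,-0.17]
  spin: [0,0,0,0,0]
  hand: [-1,-1,-1,-1,-1]

```text
time: 14.02
tool_pos: [0.4661, 0.1051, 0.1925]
eef_rot: [3.141, -0.0, 1.213]
wrist_force: [0.2, 0.6, -1.3]
opening: 0.0172
```

```bash
cat > fr.py <<'E'
from h import *
np.set_printoptions(precision=3,suppress=True)
L=[]
for i in range(5):
  s=state();L.append(np.r_[s["tool_pos"],s["wrist_force"],s["moment"],s["eef_rot"][2]]);camera("top")
print(s["time"],np.mean(L,0))
E
python3 fr.py
```

```text
14.225 [ 0.466  0.105  0.192  0.184 -0.112 -1.876 -0.011 -0.022 -0.008  1.213]
```

Request:
carry_out:
  dp:
    - [0,0,-0.02]
    - [0,0,-0.04]
    - [0,0,-0.04]
  spin: [0,0,0]
  hand: [-1,-1,-1]

```text
time: 14.65
tool_pos: [0.4659, 0.1052, 0.1953]
eef_rot: [-3.142, -0.0, 1.213]
wrist_force: [-0.5, 0.2, -0.9]
opening: 0.0174
```

```bash
python3 fr.py
```

```text
14.85 [ 0.466  0.105  0.195  0.036  0.06  -1.682  0.007 -0.008 -0.008  1.213]
```

Request:
carry_out:
  dp:
    - [0,0,-0.018]
    - [0,0,-0.018]
    - [0,0,-0.018]
  spin: [0,0,0]
  hand: [-1,-1,-1]

```text
time: 15.28
tool_pos: [0.4658, 0.1051, 0.1966]
eef_rot: [-3.141, 0.0, 1.213]
wrist_force: [-0.2, 0.6, -2.6]
opening: 0.0174
```

```bash
python3 fr.py
```

```text
15.475 [ 0.466  0.105  0.197  0.025 -0.028 -3.651  0.001  0.006 -0.01   1.213]
```

Request:
carry_out:
  dp:
    - [0.002,0,0]
    - [0.003,0,0]
    - [0.005,0,0]
    - [0.007,0,0]
    - [0.008,0,0]
    - [0.008,0,0]
  spin: [-0.12,-0.24,-0.36,-0.48,-0.6,-0.6]
  hand: [-1,-1,-1,-1,-1,-1]

```text
time: 16.27
tool_pos: [0.4661, 0.1057, 0.1967]
eef_rot: [-3.142, 0.0, 1.512]
wrist_force: [0.1, 0.5, -4.2]
opening: 0.0173
```

```bash
python3 fr.py
```

```text
16.475 [ 0.466  0.106  0.197  0.261  0.241 -3.806  0.    -0.005 -0.014  1.512]
```

Request:
carry_out:
  dp:
    - [0.001,0,0]
    - [0.001,0,0]
    - [0.001,0,0]
  spin: [-0.05,-0.1,-0.1]
  hand: [-1,-1,-1]

```text
time: 16.9
tool_pos: [0.4661, 0.1058, 0.1967]
eef_rot: [-3.142, 0.0, 1.563]
wrist_force: [0.1, 1.1, -4.5]
opening: 0.0175
```

```bash
python3 fr.py
```

```text
17.1 [ 0.466  0.106  0.197 -0.075  0.581 -4.136 -0.013  0.011  0.008  1.563]
```

Request:
carry_out:
  dp:
    - [0.001,0,0]
    - [0.001,0,0]
    - [0.001,0,0]
  spin: [-0.05,-0.1,-0.1]
  hand: [-1,-1,-1]

```text
time: 17.52
tool_pos: [0.4661, 0.1059, 0.1967]
eef_rot: [3.142, -0.0, 1.613]
wrist_force: [-0.1, -0.6, -3.1]
opening: 0.0173
```

```bash
python3 fr.py
```

```text
17.725 [ 0.466  0.106  0.197  0.135 -0.295 -3.463  0.    -0.011  0.017  1.613]
```

Request:
carry_out:
  dp:
    - [0.001,0,0]
    - [0.001,0,0]
    - [0.001,0,0]
  spin: [-0.05,-0.1,-0.1]
  hand: [-1,-1,-1]

```text
time: 18.15
tool_pos: [0.4661, 0.106, 0.1967]
eef_rot: [-3.142, 0.0, 1.663]
wrist_force: [-0.4, 0.7, -3.0]
opening: 0.0172
```

```bash
python3 fr.py
```

```text
18.35 [ 0.466  0.106  0.197 -0.097 -0.145 -3.576 -0.001 -0.005  0.001  1.663]
```

Request:
carry_out:
  dp:
    - [0.001,0,0]
    - [0.001,0,0]
    - [0.001,0,0]
  spin: [-0.05,-0.1,-0.1]
  hand: [-1,-1,-1]

```text
time: 18.77
tool_pos: [0.4661, 0.106, 0.1967]
eef_rot: [3.142, 0.0, 1.713]
wrist_force: [-1.2, 0.2, -4.8]
opening: 0.017
```

```bash
python3 fr.py
```

```text
18.975 [ 0.466  0.106  0.197 -0.398  0.393 -4.023 -0.006  0.007 -0.018  1.713]
```

Request:
carry_out:
  dp:
    - [0.001,0,0]
    - [0.001,0,0]
    - [0.001,0,0]
  spin: [-0.05,-0.1,-0.1]
  hand: [-1,-1,-1]

```text
time: 19.4
tool_pos: [0.4661, 0.1061, 0.1967]
eef_rot: [3.142, 0.0, 1.763]
wrist_force: [0.2, -0.4, -4.0]
opening: 0.0177
```

```bash
python3 fr.py
```

```text
19.6 [ 0.466  0.106  0.197 -0.104  0.083 -3.903 -0.018 -0.028 -0.03   1.763]
```

Request:
carry_out:
  dp:
    - [0.001,0,0]
    - [0.001,0,0]
    - [0.001,0,0]
  spin: [-0.05,-0.1,-0.1]
  hand: [-1,-1,-1]

```text
time: 20.02
tool_pos: [0.4661, 0.1062, 0.1967]
eef_rot: [3.142, -0.0, 1.813]
wrist_force: [-0.3, -0.0, -4.2]
opening: 0.0173
```

```bash
python3 fr.py
```

```text
20.225 [ 0.466  0.106  0.197  0.013  0.009 -4.127  0.001  0.008 -0.009  1.813]
```

Request:
carry_out:
  dp:
    - [0.001,0,0]
    - [0.001,0,0]
    - [0.001,0,0]
  spin: [-0.05,-0.1,-0.1]
  hand: [-1,-1,-1]

```text
time: 20.65
tool_pos: [0.466, 0.1063, 0.1967]
eef_rot: [-3.142, 0.0, 1.864]
wrist_force: [-0.5, -0.3, -4.6]
opening: 0.0174
```

```bash
python3 fr.py
```

```text
20.85 [ 0.466  0.106  0.197 -0.171  0.168 -4.372  0.005 -0.003  0.023  1.863]
```

Request:
carry_out:
  dp:
    - [0.001,0,0]
    - [0.001,0,0]
    - [0.001,0,0]
  spin: [-0.05,-0.1,-0.1]
  hand: [-1,-1,-1]

```text
time: 21.28
tool_pos: [0.466, 0.1064, 0.1967]
eef_rot: [3.142, -0.0, 1.913]
wrist_force: [-0.5, 0.3, -4.1]
opening: 0.0172
```

```bash
python3 fr.py
```

```text
21.475 [ 0.466  0.106  0.197  0.066  0.45  -4.321 -0.02  -0.012  0.     1.913]
```

Request:
carry_out:
  dp:
    - [0.001,0,0]
    - [0.001,0,0]
    - [0.001,0,0]
  spin: [-0.05,-0.1,-0.1]
  hand: [-1,-1,-1]

```text
time: 21.9
tool_pos: [0.466, 0.1065, 0.1967]
eef_rot: [3.142, -0.0, 1.964]
wrist_force: [0.1, -0.2, -3.8]
opening: 0.0171
```

```bash
python3 fr.py
```

```text
22.1 [ 0.466  0.106  0.197 -0.094 -0.118 -3.827  0.01  -0.009 -0.012  1.963]
```

Request:
carry_out:
  dp:
    - [0.001,0,0]
    - [0.001,0,0]
    - [0.001,0,0]
  spin: [-0.05,-0.1,-0.1]
  hand: [-1,-1,-1]

```text
time: 22.52
tool_pos: [0.4659, 0.1065, 0.1967]
eef_rot: [-3.141, -0.0, 2.013]
wrist_force: [-0.6, 0.5, -3.7]
opening: 0.0174
```

```bash
python3 fr.py
```

```text
22.725 [ 0.466  0.107  0.197 -0.384  0.058 -3.547  0.008  0.17  -0.023  2.013]
```

Request:
carry_out:
  dp:
    - [0.001,0,0]
    - [0.001,0,0]
  spin: [-0.05,-0.05]
  hand: [-1,-1]

```text
time: 23.02
tool_pos: [0.4659, 0.1066, 0.1967]
eef_rot: [-3.142, 0.0, 2.039]
wrist_force: [-1.2, 0.3, -4.4]
opening: 0.0174
```

```bash
python3 fr.py
```

```text
23.225 [ 0.466  0.107  0.197 -1.09  -0.    -3.933 -0.044  0.186  0.012  2.038]
```

Request:
carry_out:
  dp:
    - [0.001,0,0]
    - [0.001,0,0]
  spin: [-0.05,-0.05]
  hand: [-1,-1]

```text
time: 23.52
tool_pos: [0.4658, 0.1066, 0.1967]
eef_rot: [-3.141, -0.0, 2.064]
wrist_force: [-1.3, -0.4, -3.8]
opening: 0.0174
```

```bash
python3 fr.py
```

```text
23.725 [ 0.466  0.107  0.197 -1.365 -0.558 -3.506 -0.13   0.342 -0.047  2.063]
```

Request:
carry_out:
  dp:
    - [0.001,0,0]
    - [0.001,0,0]
  spin: [-0.04,-0.04]
  hand: [-1,-1]

```text
time: 24.02
tool_pos: [0.4658, 0.1067, 0.1967]
eef_rot: [-3.141, -0.0, 2.083]
wrist_force: [-1.9, -0.2, -3.3]
opening: 0.0173
```

```bash
python3 fr.py
```

```text
24.225 [ 0.466  0.107  0.197 -1.655 -0.708 -3.317 -0.191  0.495 -0.094  2.083]
```

Request:
carry_out:
  dp:
    - [0,-0.008,0]
    - [0,-0.016,0]
    - [0,-0.016,0]
  spin: [0,0,0]
  hand: [-1,-1,-1]

```text
time: 24.65
tool_pos: [0.4649, 0.1062, 0.1968]
eef_rot: [3.141, 0.0, 2.083]
wrist_force: [-0.2, -0.6, -4.2]
opening: 0.0175
```

```bash
python3 fr.py
```

```text
24.85 [ 0.465  0.106  0.197  0.134  0.701 -4.006  0.157  0.005 -0.063  2.083]
```

Request:
carry_out:
  dp:
    - [0,0,0]
    - [0,0,0]
  spin: [-0.04,-0.04]
  hand: [-1,-1]

```text
time: 25.15
tool_pos: [0.4648, 0.1061, 0.1968]
eef_rot: [3.141, 0.0, 2.103]
wrist_force: [-0.3, 1.2, -3.4]
opening: 0.0176
```

```bash
python3 fr.py
```

```text
25.35 [ 0.465  0.106  0.197  0.086  0.513 -3.16   0.198 -0.025 -0.173  2.103]
```

Request:
carry_out:
  dp:
    - [0,0,0]
    - [0,0,-0.03]
    - [0,0,-0.06]
    - [0,0,-0.06]
  spin: [0.03,0.03,0.03,0.03]
  hand: [-1,-1,-1,-1]

```text
time: 25.9
tool_pos: [0.4648, 0.1061, 0.2017]
eef_rot: [3.141, 0.0, 2.088]
wrist_force: [-0.2, 0.7, -4.1]
opening: 0.0173
```

```bash
python3 fr.py
```

```text
26.1 [ 0.465  0.106  0.202 -0.507  1.004 -3.659  0.286  0.1   -0.03   2.088]
```

Request:
carry_out:
  dp:
    - [0.012,0,0]
    - [0.012,0,-0.03]
    - [0.012,0,-0.06]
    - [0.012,0,-0.06]
  spin: [0,0,0,0]
  hand: [-1,-1,-1,-1]

```text
time: 26.65
tool_pos: [0.4644, 0.1069, 0.2066]
eef_rot: [3.141, 0.0, 2.088]
wrist_force: [0.3, -0.0, -3.7]
opening: 0.0174
```

```bash
python3 fr.py
```

```text
26.85 [ 0.464  0.107  0.206  0.098 -0.397 -3.273 -0.086 -0.003 -0.026  2.088]
```

Request:
carry_out:
  dp:
    - [0,0,-0.06]
    - [0,0,-0.12]
    - [0,0,-0.18]
    - [0,0,-0.25]
  spin: [0,0,0,0]
  hand: [-1,-1,-1,-1]

```text
time: 27.4
tool_pos: [0.4643, 0.1069, 0.2267]
eef_rot: [3.142, -0.0, 2.088]
wrist_force: [0.3, -0.1, -4.0]
opening: 0.0176
```

```bash
python3 fr.py
```

```text
27.6 [ 0.464  0.107  0.227  0.206  0.299 -4.053 -0.022 -0.01  -0.003  2.088]
```

Request:
carry_out:
  dp:
    - [0,0,-0.15]
    - [0,0,-0.35]
    - [0,0,-0.55]
    - [0,0,-0.75]
    - [0,0,-0.9]
  spin: [0,0,0,0,0]
  hand: [-1,-1,-1,-1,-1]

```text
time: 28.28
tool_pos: [0.4644, 0.1069, 0.2996]
eef_rot: [3.141, 0.001, 2.088]
wrist_force: [-0.6, -0.3, -2.4]
opening: 0.0175
```

Request:
carry_out:
  dp:
    - [0,0,-0.2]
    - [0,0,-0.4]
    - [0,0,-0.6]
    - [0,0,-0.7]
    - [0,0,-0.7]
  spin: [0,0,0,0,0]
  hand: [-1,-1,-1,-1,-1]

```text
time: 28.9
tool_pos: [0.4643, 0.1069, 0.3546]
eef_rot: [3.141, 0.0, 2.088]
wrist_force: [-0.1, 0.1, -3.5]
opening: 0.0172
```

```bash
python3 fr.py
python3 - <<'E'
from h import *
for c in("side","top"):
  im=camera(c);save(c+"2",im)
  for n in("basket","bowl","basket_bar"):
    print(c,n,[(np.round(w(c,d["at"]),4),round(d["score"],2)) for d in mark_of(n,c)[:2]])
im=cv2.imread("pics/side2.png")[90:250,250:370]
cv2.imwrite("pics/z8.png",cv2.resize(im,None,fx=3.7,fy=3.7,interpolation=cv2.INTER_CUBIC))
t=np.load("t.npy");n="bowl"
E
```

```text
29.1 [ 0.464  0.107  0.354 -0.191 -0.026 -3.901  0.01  -0.032 -0.011  2.088]
side basket [(array([0.462 , 0.1062, 0.1782]), 0.93)]
side bowl [(array([0.4292, 0.2925, 0.0025]), 0.6)]
side basket_bar [(array([0.4649, 0.1066, 0.2345]), 0.6), (array([ 4.615e-01,  1.091e-01, -4.000e-04]), 0.55)]
top basket []
top bowl [(array([ 0.4336,  0.2958, -0.0027]), 0.84)]
top basket_bar []
```

View pics/z8.png

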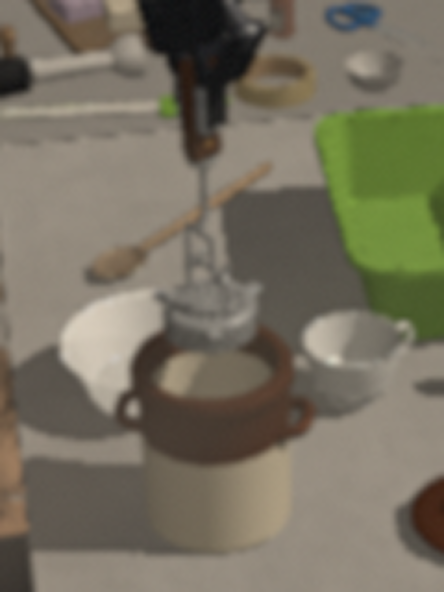

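Request:
carry_out:
  dp:
    - [0.08,0.03,0]
    - [0.22,0.08,0]
    - [0.4,0.145,0]
    - [0.58,0.21,0]
    - [0.747,0.272,0]
  spin: [0,0,0,0,0]
  hand: [-1,-1,-1,-1,-1]

```text
time: 30.18
tool_pos: [0.4533, 0.1709, 0.3543]
eef_rot: [3.142, -0.0, 2.089]
wrist_force: [0.6, -0.7, -3.6]
opening: 0.0174
```

Request:
carry_out:
  dp:
    - [0.18,0.066,0]
    - [0.37,0.135,0]
    - [0.56,0.204,0]
    - [0.747,0.272,0]
  spin: [0,0,0,0]
  hand: [-1,-1,-1,-1]

```text
time: 30.68
tool_pos: [0.4428, 0.2334, 0.3543]
eef_rot: [-3.142, -0.0, 2.088]
wrist_force: [0.0, -0.4, -3.5]
opening: 0.0175
```

Request:
carry_out:
  dp:
    - [0.18,0.066,0]
    - [0.37,0.135,0]
    - [0.55,0.2,0]
    - [0.68,0.25,0]
    - [0.747,0.272,0]
    - [0.747,0.272,0]
  spin: [0,0,0,0,0,0]
  hand: [-1,-1,-1,-1,-1,-1]

```text
time: 31.42
tool_pos: [0.4324, 0.2952, 0.3543]
eef_rot: [-3.141, 0.0, 2.088]
wrist_force: [-0.0, -0.3, -4.1]
opening: 0.0176
```

Request:
carry_out:
  dp:
    - [0,0,0.1]
    - [0,0,0.3]
    - [0,0,0.5]
    - [0,0,0.7]
    - [0,0,0.9]
    - [0,0,1]
    - [0,0,1]
  spin: [0,0,0,0,0,0,0]
  hand: [-1,-1,-1,-1,-1,-1,-1]

```text
time: 32.3
tool_pos: [0.4323, 0.2948, 0.274]
eef_rot: [-3.141, -0.0, 2.088]
wrist_force: [0.2, -0.7, -4.3]
opening: 0.0175
```

```bash
python3 fr.py
python3 - <<'E'
from h import *
c="side"
im=camera(c);save(c+"3",im)
for n in("basket","bowl","basket_bar"):
    print(c,n,[(np.round(w(c,d["at"]),4),round(d["score"],2)) for d in mark_of(n,c)[:2]])
E
```

```text
32.5 [ 0.433  0.295  0.275 -0.019 -0.244 -3.643 -0.006 -0.011 -0.025  2.088]
side basket [(array([0.4314, 0.2943, 0.1003]), 0.55)]
side bowl [(array([0.4306, 0.2945, 0.0014]), 0.8), (array([ 0.3828, -0.2296, -0.0004]), 0.65)]
side basket_bar [(array([0.43  , 0.2955, 0.1515]), 0.83)]
```

Request:
carry_out:
  dp:
    - [0,0,0.15]
    - [0,0,0.35]
    - [0,0,0.55]
    - [0,0,0.75]
    - [0,0,0.9]
    - [0,0,1]
    - [0,0,1]
  spin: [0,0,0,0,0,0,0]
  hand: [-1,-1,-1,-1,-1,-1,-1]

```text
time: 33.62
tool_pos: [0.4323, 0.295, 0.1939]
eef_rot: [-3.141, -0.0, 2.088]
wrist_force: [1.2, -0.5, -3.8]
opening: 0.0173
```

Request:
carry_out:
  dp:
    - [0,0,0.03]
    - [0,0,0.06]
    - [0,0,0.09]
    - [0,0,0.12]
    - [0,0,0.14]
    - [0,0,0.16]
    - [0,0,0.18]
    - [0,0,0.18]
  spin: [0,0,0,0,0,0,0,0]
  hand: [-1,-1,-1,-1,-1,-1,-1,-1]

```text
time: 34.62
tool_pos: [0.4324, 0.295, 0.1798]
eef_rot: [-3.141, -0.0, 2.088]
wrist_force: [-0.1, -0.7, -3.8]
opening: 0.0172
```

```bash
python3 fr.py
```

```text
34.825 [ 0.432  0.295  0.18  -0.068  0.035 -3.816 -0.015 -0.001  0.01   2.088]
```

Request:
carry_out:
  dp:
    - [0,0,0.015]
    - [0,0,0.03]
    - [0,0,0.045]
    - [0,0,0.045]
  spin: [0,0,0,0]
  hand: [-1,-1,-1,-1]

```text
time: 35.38
tool_pos: [0.4324, 0.295, 0.1764]
eef_rot: [3.141, 0.0, 2.088]
wrist_force: [0.3, -0.3, -1.3]
opening: 0.0175
```

```bash
python3 fr.py
```

```text
35.575 [ 0.432  0.295  0.176  0.104  0.209 -1.659  0.007  0.018 -0.014  2.088]
```

Request:
carry_out:
  dp:
    - [0,0,0.04]
    - [0,0,0.08]
    - [0,0,0.12]
    - [0,0,0.14]
    - [0,0,0.14]
  spin: [0,0,0,0,0]
  hand: [-1,-1,-1,-1,-1]

```text
time: 36.25
tool_pos: [0.4323, 0.295, 0.165]
eef_rot: [-3.141, -0.0, 2.088]
wrist_force: [0.1, 0.2, -1.8]
opening: 0.0169
```

Request:
carry_out:
  dp:
    - [0,-0.03,0]
    - [0,-0.06,0]
    - [0,-0.1,0]
    - [0,-0.1,0]
  spin: [0,0,0,0]
  hand: [-1,-1,-1,-1]

```text
time: 36.75
tool_pos: [0.4252, 0.291, 0.1652]
eef_rot: [3.142, 0.0, 2.088]
wrist_force: [-0.5, -0.3, -1.6]
opening: 0.0173
```

```bash
python3 fr.py
```

```text
36.95 [ 0.425  0.291  0.165 -0.036 -0.444 -1.71  -0.005 -0.012  0.021  2.088]
```

Free. Back out another 11 mm, then rise, checking for any catch.

Request:
carry_out:
  dp:
    - [0,-0.05,0]
    - [0,-0.1,0]
    - [0,-0.14,0]
    - [0,-0.14,0]
  spin: [0,0,0,0]
  hand: [-1,-1,-1,-1]

```text
time: 37.5
tool_pos: [0.4155, 0.2855, 0.1652]
eef_rot: [3.141, 0.0, 2.088]
wrist_force: [0.1, 0.8, -2.0]
opening: 0.0172
```

Request:
carry_out:
  dp:
    - [0,0,-0.06]
    - [0,0,-0.14]
    - [0,0,-0.24]
    - [0,0,-0.24]
  spin: [0,0,0,0]
  hand: [-1,-1,-1,-1]

```text
time: 38.0
tool_pos: [0.4161, 0.2857, 0.1852]
eef_rot: [3.14, 0.0, 2.088]
wrist_force: [0.8, -0.2, -2.4]
opening: 0.0175
```

```bash
python3 fr.py
```

```text
38.2 [ 0.416  0.286  0.184 -0.22  -0.331 -1.551  0.009 -0.    -0.023  2.088]
```

Request:
carry_out:
  dp:
    - [0,0,-0.25]
    - [0,0,-0.6]
    - [0,0,-1]
  spin: [0,0,0]
  hand: [-1,-1,-1]

```text
time: 38.62
tool_pos: [0.4155, 0.2854, 0.2648]
eef_rot: [-3.14, -0.0, 2.088]
wrist_force: [0.2, 0.6, -0.6]
opening: 0.0172
```

Request:
carry_out:
  dp:
    - [0,0,-0.3]
    - [0,0,-0.6]
    - [0,0,-0.6]
  spin: [0,0,0]
  hand: [-1,-1,-1]

```text
time: 39.0
tool_pos: [0.4161, 0.2857, 0.3133]
eef_rot: [3.139, 0.0, 2.088]
wrist_force: [0.2, -0.1, -2.4]
opening: 0.0174
```

Request:
carry_out:
  dp:
    - [-0.25,-0.164,0]
    - [-0.6,-0.394,0]
    - [-0.923,-0.606,0]
  spin: [0,0,0]
  hand: [-1,-1,-1]

```text
time: 39.38
tool_pos: [0.4095, 0.1964, 0.3108]
eef_rot: [-3.139, -0.001, 2.088]
wrist_force: [0.1, -0.2, -0.9]
opening: 0.0177
```

Request:
carry_out:
  dp:
    - [-0.3,-0.2,0]
    - [-0.61,-0.4,0]
    - [-0.923,-0.606,0]
  spin: [0,0,0]
  hand: [-1,-1,-1]

```text
time: 39.75
tool_pos: [0.4039, 0.1083, 0.3109]
eef_rot: [-3.14, -0.001, 2.088]
wrist_force: [0.4, -0.5, -0.8]
opening: 0.0169
```

Request:
carry_out:
  dp:
    - [-0.3,-0.2,0]
    - [-0.61,-0.4,0]
    - [-0.923,-0.606,0]
  spin: [0,0,0]
  hand: [-1,-1,-1]

```text
time: 40.12
tool_pos: [0.3983, 0.0202, 0.311]
eef_rot: [-3.14, -0.001, 2.088]
wrist_force: [0.4, -1.2, -1.2]
opening: 0.0176
```

Request:
carry_out:
  dp:
    - [-0.3,-0.2,0]
    - [-0.61,-0.4,0]
    - [-0.923,-0.606,0]
  spin: [0,0,0]
  hand: [-1,-1,-1]

```text
time: 40.5
tool_pos: [0.3927, -0.0679, 0.311]
eef_rot: [-3.141, -0.002, 2.088]
wrist_force: [-0.2, -0.7, -2.0]
opening: 0.0173
```

Request:
carry_out:
  dp:
    - [-0.3,-0.2,0]
    - [-0.61,-0.4,0]
    - [-0.85,-0.56,0]
    - [-0.923,-0.606,0]
  spin: [0,0,0,0]
  hand: [-1,-1,-1,-1]

```text
time: 41.0
tool_pos: [0.3872, -0.1559, 0.3111]
eef_rot: [-3.141, -0.002, 2.086]
wrist_force: [-0.1, -0.1, -1.3]
opening: 0.0178
```

Request:
carry_out:
  dp:
    - [0,0,0]
    - [0,0,0]
    - [0,0,0]
  spin: [0.2,0.4,0.579]
  hand: [-1,-1,-1]

```text
time: 41.38
tool_pos: [0.3875, -0.1544, 0.3116]
eef_rot: [-3.141, -0.001, 1.796]
wrist_force: [-1.1, 0.5, -1.6]
opening: 0.0171
```

Request:
carry_out:
  dp:
    - [0,0,0]
    - [0,0,0]
    - [0,0,0]
    - [0,0,0]
  spin: [0.2,0.4,0.579,0.579]
  hand: [-1,-1,-1,-1]

```text
time: 41.88
tool_pos: [0.3875, -0.1546, 0.3118]
eef_rot: [-3.141, -0.001, 1.51]
wrist_force: [-0.3, 0.4, -1.5]
opening: 0.0173
```

```bash
python3 fr.py
python3 - <<'E'
from h import *
for c in("side","top"):
  im=camera(c);save(c+"4",im)
  for n in("basket","bowl","basket_bar","crock"):
    print(c,n,[(np.round(w(c,d["at"]),4),round(d["score"],2)) for d in mark_of(n,c)[:2]])
a=cv2.imread("pics/side4.png")[140:300,250:370];b=cv2.imread("pics/top4.png")[190:290,170:270]
cv2.imwrite("pics/z9.png",np.hstack([cv2.resize(a,(390,520),interpolation=cv2.INTER_CUBIC),cv2.copyMakeBorder(cv2.resize(b,(390,390),interpolation=cv2.INTER_CUBIC),0,130,0,0,0)]))
E
```

```text
42.075 [ 0.388 -0.155  0.312 -0.288 -0.234 -1.554 -0.007  0.003 -0.003  1.511]
side basket []
side bowl [(array([0.4287, 0.2926, 0.0046]), 0.92)]
side basket_bar []
side crock [(array([0.4579, 0.1039, 0.0034]), 0.62)]
top basket [(array([0.4304, 0.2977, 0.0629]), 0.62), (array([0.4328, 0.2963, 0.0053]), 0.57)]
top bowl [(array([0.4336, 0.2939, 0.0008]), 0.74)]
top basket_bar [(array([0.4333, 0.2965, 0.0592]), 0.62)]
top crock [(array([0.4635, 0.1068, 0.0027]), 0.74)]
```

View pics/z9.png

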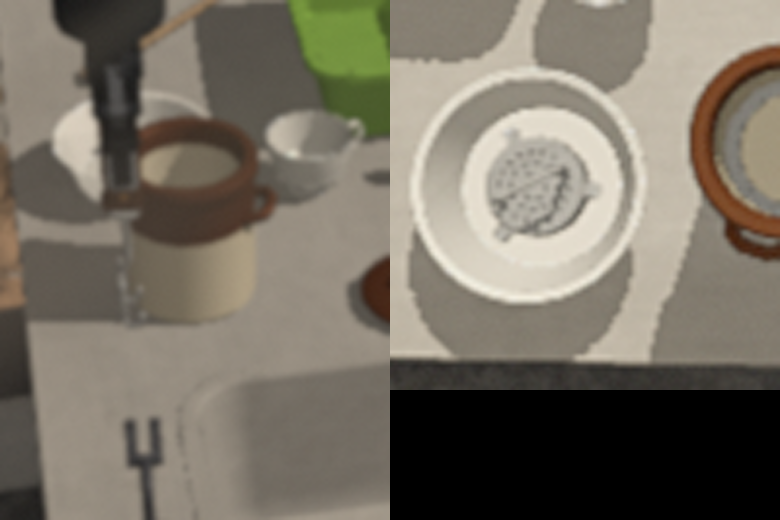

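Run:
```python
from h import *
c="side"
for i in range(2):
  camera(c)
  for n in("lifter_grip","lifter_hook","stand_seat"): print(n,[(np.round(w(c,d["at"]),4),round(d["score"],2)) for d in mark_of(n,c)[:1]])
f=lambda x,z:np.round((proj(c,[x,-.1546,z])-[249.5,139.5])*3.25,1)
print(f(.3875,.283),f(.3875,.227),f(.3875,.187))
```

```text
lifter_grip [(array([ 0.3852, -0.1529,  0.3286]), 0.59)]
lifter_hook [(array([ 0.388 , -0.1519,  0.191 ]), 0.53)]
stand_seat [(array([ 0.3851, -0.225 ,  0.1309]), 0.85)]
lifter_grip [(array([ 0.3864, -0.1539,  0.3284]), 0.54)]
lifter_hook [(array([ 0.3876, -0.1554,  0.1902]), 0.54)]
stand_seat [(array([ 0.3854, -0.224 ,  0.1262]), 0.91)]
[125.7 211.4] [130.4 273.1] [133.6 315.3]
```

Request:
carry_out:
  dp:
    - [0,0.008,0.3]
    - [0,0.008,0.65]
    - [0,0.008,0.95]
  spin: [0,0,0]
  hand: [-1,-1,-1]

```text
time: 43.4
tool_pos: [0.3881, -0.1552, 0.2354]
eef_rot: [-3.141, -0.0, 1.509]
wrist_force: [-0.0, -0.2, -2.0]
opening: 0.0173
```

Request:
carry_out:
  dp:
    - [0,0,0.3]
    - [0,0,0.6]
    - [0,0,0.85]
    - [0,0,0.85]
  spin: [0,0,0,0]
  hand: [-1,-1,-1,-1]

```text
time: 43.9
tool_pos: [0.3877, -0.1549, 0.1676]
eef_rot: [-3.14, -0.001, 1.509]
wrist_force: [0.4, 0.2, -0.7]
opening: 0.0175
```

```bash
python3 fr.py
```

```text
44.1 [ 0.388 -0.155  0.169  0.06  -0.409 -0.926 -0.011 -0.008 -0.014  1.509]
```

Request:
carry_out:
  dp:
    - [-0.15,0,0]
    - [-0.3,0,0]
    - [-0.45,0,0]
    - [-0.45,0,0]
  spin: [0,0,0,0]
  hand: [-1,-1,-1,-1]

```text
time: 44.65
tool_pos: [0.3858, -0.1922, 0.1682]
eef_rot: [-3.141, -0.0, 1.508]
wrist_force: [-0.3, 0.8, -1.3]
opening: 0.0175
```

```bash
python3 fr.py
```

```text
44.85 [ 0.386 -0.191  0.168  0.019  0.376 -1.696  0.004 -0.004 -0.002  1.508]
```

Request:
carry_out:
  dp:
    - [-0.1,0,0]
    - [-0.2,0,0]
    - [-0.3,0,0]
    - [-0.38,0,0]
    - [-0.41,0,0]
    - [-0.41,0,0]
  spin: [0,0,0,0,0,0]
  hand: [-1,-1,-1,-1,-1,-1]

```text
time: 45.65
tool_pos: [0.3839, -0.224, 0.1683]
eef_rot: [-3.141, -0.0, 1.509]
wrist_force: [-0.1, -0.5, -1.6]
opening: 0.0176
```

```bash
python3 fr.py
```

```text
45.85 [ 0.384 -0.224  0.168 -0.    -0.041 -1.616 -0.002  0.024  0.023  1.509]
```

Lower to the seat until the weight is taken.

Request:
carry_out:
  dp:
    - [0,0,0.05]
    - [0,0,0.1]
    - [0,0,0.14]
    - [0,0,0.165]
    - [0,0,0.165]
  spin: [0,0,0,0,0]
  hand: [-1,-1,-1,-1,-1]

```text
time: 46.52
tool_pos: [0.3839, -0.2239, 0.155]
eef_rot: [-3.141, -0.0, 1.509]
wrist_force: [-1.1, -0.1, -1.7]
opening: 0.0173
```

```bash
python3 fr.py
```

```text
46.725 [ 0.384 -0.224  0.155  0.339  0.022 -1.833 -0.     0.002  0.009  1.509]
```

Request:
carry_out:
  dp:
    - [0,0,0.008]
    - [0,0,0.015]
    - [0,0,0.015]
  spin: [0,0,0]
  hand: [-1,-1,-1]

```text
time: 47.15
tool_pos: [0.384, -0.224, 0.1542]
eef_rot: [3.141, 0.0, 1.509]
wrist_force: [-0.8, 1.3, 4.1]
opening: 0.0172
```

```bash
python3 fr.py
```

```text
47.35 [ 0.384 -0.224  0.154 -1.033  1.455  4.787  0.25   0.258  0.033  1.509]
```

Request:
carry_out:
  dp:
    - [0,0,-0.006]
    - [0,0,-0.006]
    - [0,0,-0.006]
    - [0,0,-0.006]
    - [0,0,-0.006]
    - [0,0,-0.006]
  spin: [0,0,0,0,0,0]
  hand: [-1,-0.5,-0.4,-0.1,0.3,0.5]

```text
time: 48.15
tool_pos: [0.3839, -0.2239, 0.1544]
eef_rot: [-3.142, 0.0, 1.509]
wrist_force: [1.2, 0.9, -0.6]
opening: 0.064
```

Request:
carry_out:
  dp:
    - [0,0,-0.1]
    - [0,0,-0.4]
    - [0,0,-0.9]
    - [0,0,-1]
  spin: [0,0,0,0]
  hand: [0.5,0.5,0.5,0.5]

```text
time: 48.65
tool_pos: [0.3846, -0.2245, 0.237]
eef_rot: [3.138, 0.003, 1.509]
wrist_force: [-0.3, -0.5, -0.0]
opening: 0.0639
```

Request:
carry_out:
  dp:
    - [0,0,-0.4]
    - [0,0,-0.8]
    - [0,0,-0.8]
  spin: [0,0,0]
  hand: [0.5,0.5,0.5]

```text
time: 49.02
tool_pos: [0.3843, -0.2243, 0.2999]
eef_rot: [3.139, 0.002, 1.509]
wrist_force: [0.6, 0.2, -0.5]
opening: 0.0641
```

```bash
python3 fr.py
python3 - <<'E'
from h import *
for c in("side","top"):
  im=camera(c);save(c+"5",im)
  for n in("lifter_grip","lifter_hook","stand_seat","basket_bar","bowl","cup","crock_lid"):
    print(c,n,[(np.round(w(c,d["at"]),4),round(d["score"],2)) for d in mark_of(n,c)[:1]])
a=cv2.imread("pics/side5.png")[140:340,240:390];b=cv2.imread("pics/top5.png")[190:290,170:270]
cv2.imwrite("pics/z10.png",np.hstack([cv2.resize(a,(450,600),interpolation=cv2.INTER_CUBIC),cv2.copyMakeBorder(cv2.resize(b,(340,340),interpolation=cv2.INTER_CUBIC),0,260,0,0,0)]))
E
```

```text
49.225 [ 0.384 -0.224  0.298 -0.117 -0.119 -0.25  -0.011 -0.016 -0.015  1.509]
side lifter_grip [(array([ 0.3828, -0.2201,  0.1699]), 0.79)]
side lifter_hook [(array([ 0.3843, -0.2229,  0.0337]), 0.84)]
side stand_seat [(array([ 0.3857, -0.2262,  0.1276]), 0.85)]
side basket_bar []
side bowl [(array([0.4299, 0.2943, 0.0027]), 0.67)]
side cup [(array([ 0.6135,  0.2528, -0.0037]), 0.56)]
side crock_lid [(array([ 0.6761,  0.0469, -0.0011]), 0.83)]Traceback (most recent call last):
  File "<stdin>", line 3, in <module>
ValueError: 200 camera calls are used up
```

Run:
```python
import cv2
a=cv2.imread("pics/side5.png")[140:340,240:390];cv2.imwrite("pics/z10.png",cv2.resize(a,(450,600),interpolation=cv2.INTER_CUBIC))
```

```text
(no output)
```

View pics/z10.png

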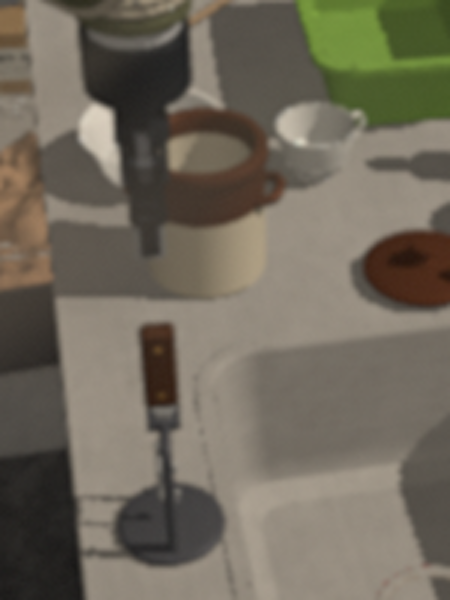

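The lifter hangs upright on its stand (grip around (158,365) in the crop), and the gripper is clear above it.

```bash
python3 -c "
from rig import *
print(job_done())"
```

```text
the job is handed in; nothing more can be done
None
```

The spice basket is out of the crock and standing on the bowl's floor, and the lifter is back on its stand. I handed the job in at about 49 s of the 72 s allowed.

- **Turning and lifting:** I hooked the handle and turned the tool about 51° anticlockwise. The resisting torque then rose to about 0.17 Nm, with under 2 N of sideways force, so I took that as the stops. I eased off slightly and lifted straight out; nothing caught.
- **Setting down:** The weight came off gently on the bowl's floor. The top picture afterwards shows the basket upright and roughly central. The fingers never touched it.
- **Lifter on its stand:** The last side picture shows it upright on the fork, with the gripper about 9 cm above it. The network's positions for it match where it started, within their few-millimetre noise.
- **Other things:** The network's last positions for the bowl, cup and lid match their starting ones within about 4 mm, its usual error. The crock was last checked before I hung the lifter back, and had not moved then.
- **Check not done:** The 200 camera calls ran out at the end, so I couldn't take a final top picture of the basket. I last saw it just before hanging the lifter back, and the arm did not go near it after that.

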